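Scoop two fuse holders out from under the parked rack door

TASK

Two white ceramic fuse holders have slid in under the low smoked-acrylic door that is parked flat over the mat. Reach in with the long-handled scoop, without striking the door and without touching the holders with the gripper, and draw both of them right out onto the open mat in front of it; then leave the scoop lying level on the mat, clear of the door too.

Things in the scene. Friction and masses are not known exactly. Their poses are not given: they have to be found in the camera images.
- scoop: Drag scoop lying crosswise, level. Blade 158 wide, 36 high, 4 thick; no floor; cheeks 55 long, 30 high run back from its ends, 150 apart inside. Level grey handle bar 16 wide, 18 high, 55 to 280 behind the blade, axis 49 above the underside (58 = top); foot at the butt. Grip it about 165 behind the blade. Origin: foot of the blade's near face, middle; x handle to blade, y along the blade, z up
- fuse_a: White ceramic fuse holder, a block 44 (x) by 22 (y) by 20 mm high with raised ends and a brass tube, 50 g, on the mat wholly under the door, within 90 mm of its front edge; the two lie side by side, 50 to 75 mm apart. A red lens cap and a round ceramic stand-off lie well aside: the scoop centred on the pair misses them by over 30 mm. Origin: centre of the underside
- fuse_b: The second, identical fuse holder. Origin: centre of the underside
- door: Fixed parked door: smoked see-through sheet 520 wide (y), 200 deep (x), 6 thick, underside 115 above the mat, aluminium strip on its front edge; side walls 12 thick at y +-265, up to 129 high; open front and back. Origin: on the mat (mat top at z = 4 mm) below the middle of the front edge; x points in under it, away from the robot, y left along the edge, z up

How it is judged:
On the way:
1. the scoop is down on the mat under the door with its blade beyond a fuse holder and the holder between its cheeks (((x of fuse_a in the frame of door above 0.01 m and x of fuse_a in the frame of scoop between -0.08 and 0 m and y of fuse_a in the frame of scoop between -0.075 and 0.075 m and height (world z) of scoop below 0.022 m) or (x of fuse_b in the frame of door above 0.01 m and x of fuse_b in the frame of scoop between -0.08 and 0 m and y of fuse_b in the frame of scoop between -0.075 and 0.075 m and height (world z) of scoop below 0.022 m))), for 0.1 s.
At the end, for the whole second after the job is handed in: Both fuse holders lie at rest on the mat, their centres at least 20 mm out in front of the door's front edge (and within 330 mm of it, within 300 mm either side of the door's middle); the scoop lies at rest on the mat, level within about 10 degrees, its blade's middle out from under the door (x of fuse_a in the frame of door between -0.33 and -0.02 m and y of fuse_a in the frame of door between -0.3 and 0.3 m and height (world z) of each of fuse_a, fuse_b below 0.03 m and linear speed of each of fuse_a, fuse_b, scoop below 0.02 m/s and x of fuse_b in the frame of door between -0.33 and -0.02 m and y of fuse_b in the frame of door between -0.3 and 0.3 m and x of scoop in the frame of door below 0 m and height (world z) of scoop below 0.016 m and angle between scoop's own z axis and vertical below 0.17 rad); the robot touches nothing.
It fails at once if the door is struck (more than 3 N) (contact force between door and anything else above 3 N).
It fails at once if the gripper or arm touches a fuse holder (contact force between any of the fingers, the arm and fuse_a above 0.5 N or contact force between any of the fingers, the arm and fuse_b above 0.5 N).
It also fails if it takes over 48 s, if anything falls off the work surface, if the arm or the gripper's body presses on something with over 40 N, if the wrist force passes 120 N, or if a joint passes its speed limit or range.

ROBOT

A 6-joint arm with a two-finger parallel gripper is mounted at the origin on the work surface. World frame = base frame: x ahead of the robot, y to its left, z up, the work surface at z = 0. Lengths are in m, angles in rad, forces in N, time in s.
With the tool pointing down it reaches from about 0.275 to 0.975 m from the base axis. Payload 8.4 kg.
Tool frame: the origin (TCP) lies midway between the tips of the shut fingers; the grasp point (between the pads) lies 19 mm behind it; z points along the fingers, y is the line along which they close (so a half turn about z gives the same grasp; the last joint's range is limited). The gripper opens to 92 mm and grips with 3 to 60 N. Pads are 20 mm wide; open, the fingers measure 128 mm over their backs; the gripper's body (75 mm by 189 mm) begins 69 mm behind the grasp point.
Start: joints at [1.232, 0.353, 1.633, -0, 1.155, -0.002], TCP at [0.207, 0.59, 0.215] pointing down, gripper open.
Joint ranges: [-2.63, 2.63], [-0.92, 2.1], [0.06, 2.66], [-1.3, 4.44], [0, 2.69], [-3.02, 3.02]. Speed limits (rad/s): [2.22, 2.22, 2.79, 3.14, 3.14, 3.14].

INTERFACE

Orientations are given as a 3x3 rotation matrix whose columns are the frame's x, y, z axes.
In Python, from cell import * gives the robot as it stands.
- The arm moves only by the tool apply_moves, never from a script. Its argument "rows" is a list of rows, each an object with "xyz": the shift along the world's x, y, z in m, a list of three; "rot": the turn, a rotation vector about the world's x, y, z in degrees, a list of three. In form: [{"xyz": [dx, dy, dz], "rot": [wx, wy, wz]}, ...]. A call has 1 to 12 rows; each row shifts and turns the commanded pose from where the row before left it; what a row does not reach is not made up. A row lasts 1/12 s, in which the tool goes at most 41.7 mm and 7.16 degrees, less where a joint would pass 70% of its speed; a pose out of reach is approached as far as the arm can. A call with a gripper value outside its range is refused whole. "fingers" is the opening, from 0 (shut) to 1 (fully open), set as the call begins (left out, the last holds). The fingers move at their own pace and stop on an object; "grip_force" is the grip in N (left out, the last holds). Time passes only in rows, so rows that do not move let the fingers close. It gives the time, the measured TCP pose, the force, the opening and the grip force at its end, in the units of the state.
- read_state(): the state, without advancing time (a new reading comes with each control period).
- camera(name): name is "scene" or "top" or "wrist"; returns a dict with "color" (480x640x3 uint8, blue, green, red), "fx", "fy", "cx", "cy" (pixels), "k1" (the pictures are not rectified: a ray, as slopes to the right and down, at radius r is drawn at 1 + k1 r^2 times it, then the intrinsics apply), "world_from_camera" (4x4, takes a point from camera to world coordinates). Camera axes: x right, y down, z forward; pixel columns grow to the right and rows downward; lengths in m; the calibration is good to about 2 mm. A picture is of the moment at which its call begins. There is no depth.
- finish_job(): hands the job in; it is judged then, once.
The state is a dict: "time_s": time; "q": joint angles; "joint_velocities": joint speeds; "tau": joint torques, N m; "tool_pos": TCP position; "ee_rot": TCP orientation; "ft_force": force on the tool from outside, world axes, zero at the start; "torque": the same for the moment, N m; "finger_gap": finger opening in m; "grip_force": force on a finger pad.
Only numpy, scipy, OpenCV 4.12 (cv2) and the standard library are available. Lean on these libraries where they do the work, as an engineer would, in place of code of your own. Each camera call takes 0.05 s, during which the arm holds its last target. There are 200 camera calls.

## Working session

There is one attempt and no reset: what is moved stays moved. The work goes in short steps, Python scripts to look and compute and a tool call to move; the robot and the scene stay as the last step left them, time stands still between calls to the robot, and variables do not carry over. Pictures are saved under pics/ and viewed, at most 10 in all, crops included, and the job is handed in when it is done.

Besides the shell and the picture viewer there is one more tool, called after "Call:" by a JSON object that holds its "name" and its "arguments". apply_moves: Moves the arm, as the interface text tells. Its arguments: {"type":"object","properties":{"rows":{"type":"array","items":{"type":"object","properties":{"xyz":{"type":"array","items":{"type":"number"}},"rot":{"type":"array","items":{"type":"number"}}}}},"fingers":{"type":"number"},"grip_force":{"type":"number"}},"required":["rows"]}

```bash
mkdir -p pics; cat > h.py <<'E'
from cell import *
import numpy as np, cv2
def snap(n,f):
    c=camera(n); cv2.imwrite(f,c["color"]); return c
def ray(c,u,v,z):
    K=np.array([[c["fx"],0,c["cx"]],[0,c["fy"],c["cy"]],[0,0,1.]])
    p=cv2.undistortPoints(np.array([[[u,v]]],float),K,np.array([c["k1"],0,0,0.])).ravel()
    T=np.array(c["world_from_camera"]); d=T[:3,:3]@[p[0],p[1],1]; o=T[:3,3]
    return o+d*(z-o[2])/d[2]
E
python3 - <<'E'
from h import *
import pickle
for n in("top","scene"):
    c=snap(n,f"pics/{n}1.png"); pickle.dump(c,open(n+".pkl","wb")); print(np.round(c["world_from_camera"],3).tolist())
s=read_state();print(s["time_s"],s["tool_pos"],s["ee_rot"])
E
```

```text
[[0.026, -0.985, 0.171, 0.417], [-1.0, -0.027, -0.003, 0.038], [0.007, -0.171, -0.985, 0.877], [0.0, 0.0, 0.0, 1.0]]
[[-0.472, -0.784, 0.403, 0.301], [-0.882, 0.414, -0.226, 0.16], [0.01, -0.462, -0.887, 0.619], [0.0, 0.0, 0.0, 1.0]]
0.1 [0.20637347 0.58948763 0.21396396] [[-9.43832875e-01  3.30422976e-01 -3.99941162e-04]
 [ 3.30423218e-01  9.43832216e-01 -1.11550407e-03]
 [ 8.88917960e-06 -1.18499926e-03 -9.99999298e-01]]
```

View pics/top1.png

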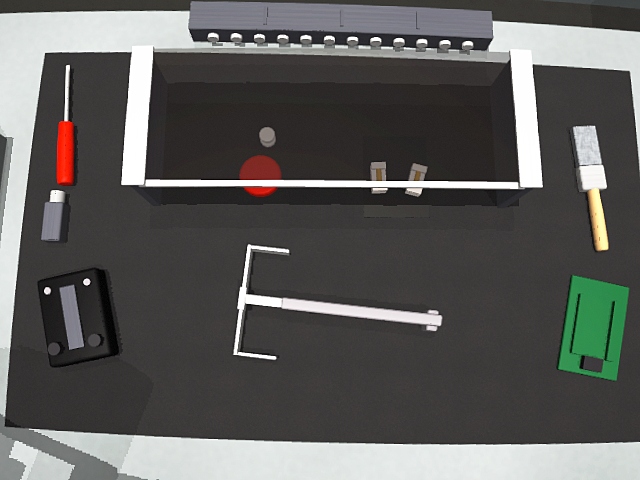

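View pics/scene1.png

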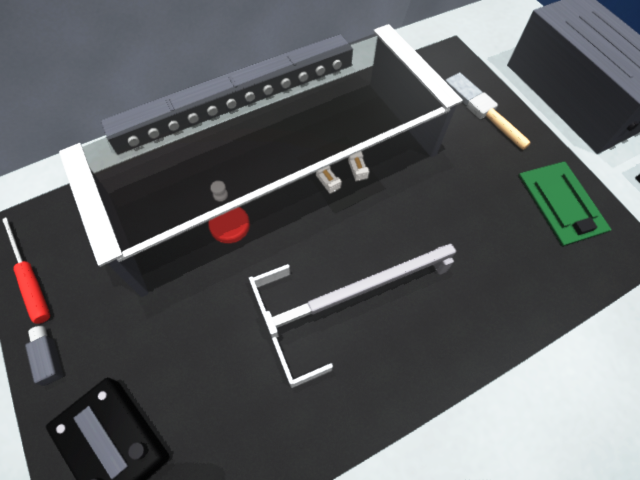

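Top view: the scoop's blade runs (250,246)–(236,355), with the butt at about (438,321). The fuse holders are at about (378,177) and (416,180), and the door's front edge runs (146,183)–(520,186). The red cap at (260,176) and the stand-off at (267,136) are well to the left.

```bash
python3 - <<'E'
from h import *
import pickle
c=pickle.load(open("top.pkl","rb")); s=pickle.load(open("scene.pkl","rb"))
for n,cc,u,v,z in [("bladeL",c,249,246,.04),("bladeR",c,236,355,.04),("cheekend1",c,289,252,.034),("cheekend2",c,275,358,.034),
 ("h1",c,282,303,.062),("butt",c,441,320,.062),("edgeL",c,146,184,.125),("edgeR",c,520,187,.125),("wallFL",c,122,185,.129),("wallFR",c,542,187,.129),
 ("fa",c,378,177,.02),("fb",c,416,180,.02),("fa far",c,378,162,.024),("fa near",c,379,193,.024),("fb far",c,419,165,.024),("fb near",c,412,195,.024),
 ("cap",c,260,176,.01),
 ("s fa",s,329,179,.02),("s fb",s,359,167,.02),("s butt",s,455,250,.062),("s h1",s,310,304,.062),("s edgeL",s,124,252,.125),("s edgeR",s,445,110,.125)]:
    print(n,np.round(ray(cc,u,v,z)*1000))
im=c["color"][120:370,220:460]; cv2.imwrite("pics/crop1.png",cv2.resize(im,None,fx=2.4,fy=2.4,interpolation=cv2.INTER_CUBIC))
E
```

```text
bladeL [548. 127.  40.]
bladeR [392. 139.  40.]
cheekend1 [541.  69.  34.]
cheekend2 [390.  84.  34.]
h1 [466.  76.  62.]
butt [ 448. -145.   62.]
edgeL [614. 259. 125.]
edgeR [ 624. -241.  125.]
wallFL [611. 291. 129.]
wallFR [ 624. -270.  129.]
fa [662. -61.  20.]
fb [ 659. -119.   20.]
fa far [684. -60.  24.]
fa near [636. -62.  24.]
fb far [ 681. -123.   24.]
fb near [ 634. -112.   24.]
cap [661. 118.  10.]
s fa [656. -59.  20.]
s fb [ 654. -116.   20.]
s butt [ 441. -144.   62.]
s h1 [467.  75.  62.]
s edgeL [617. 259. 125.]
s edgeR [ 623. -238.  125.]
```

View pics/crop1.png

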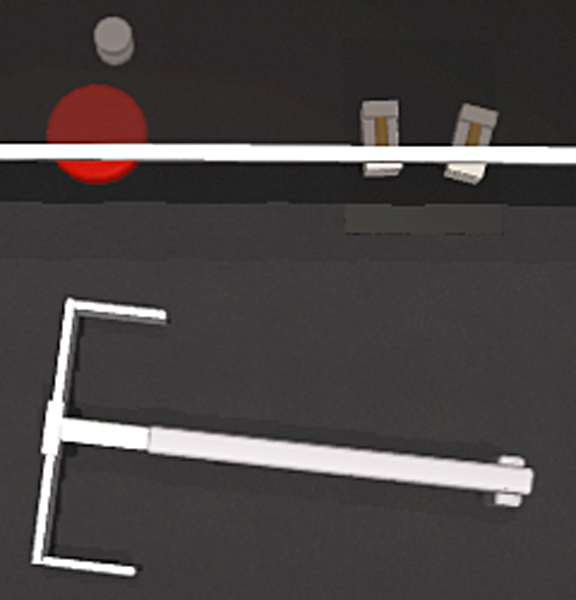

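Measured poses:
- **Scoop:** origin at about (470,131) mm, heading about 85.2°. The grip point is at about (456,-33), with the bar axis at z≈53.
- **Fuse holders:** at about (659,-60) and (657,-118), 58 mm apart, which fits the given 50–75 mm.
- **Door:** front edge at x≈620, yaw about 1°.

I'm moving above the grip point now.

Call:
{"name": "apply_moves", "arguments": {"rows": [{"xyz":[0.0139,-0.0346,-0.0036],"rot":[0,0,-4.2]},{"xyz":[0.0139,-0.0346,-0.0036],"rot":[0,0,-4.2]},{"xyz":[0.0139,-0.0346,-0.0036],"rot":[0,0,-4.2]},{"xyz":[0.0139,-0.0346,-0.0036],"rot":[0,0,-4.2]},{"xyz":[0.0139,-0.0346,-0.0036],"rot":[0,0,-4.2]},{"xyz":[0.0139,-0.0346,-0.0036],"rot":[0,0,-4.2]},{"xyz":[0.0139,-0.0346,-0.0036],"rot":[0,0,-4.2]},{"xyz":[0.0139,-0.0346,-0.0036],"rot":[0,0,-4.2]},{"xyz":[0.0139,-0.0346,-0.0036],"rot":[0,0,-4.2]},{"xyz":[0.0139,-0.0346,-0.0036],"rot":[0,0,-4.2]},{"xyz":[0.0139,-0.0346,-0.0036],"rot":[0,0,-4.2]},{"xyz":[0.0139,-0.0346,-0.0036],"rot":[0,0,-4.2]}], "fingers": 1}}

```text
time_s: 1.1
tool_pos: [0.3734, 0.1729, 0.1712]
ee_rot: [[-0.344, 0.939, 0.0], [0.939, 0.344, 0.0], [-0.0, 0.0, -1.0]]
ft_force: [1.5, -0.2, -0.7]
finger_gap: 0.0923
grip_force: 0.0
```

Call:
{"name": "apply_moves", "arguments": {"rows": [{"xyz":[0.0139,-0.0346,-0.0036],"rot":[0,0,-4.2]},{"xyz":[0.0139,-0.0346,-0.0036],"rot":[0,0,-4.2]},{"xyz":[0.0139,-0.0346,-0.0036],"rot":[0,0,-4.2]},{"xyz":[0.0139,-0.0346,-0.0036],"rot":[0,0,-4.2]},{"xyz":[0.0139,-0.0346,-0.0036],"rot":[0,0,-4.2]},{"xyz":[0.0139,-0.0346,-0.0036],"rot":[0,0,-4.2]},{"xyz":[0,0,0],"rot":[0,0,0]},{"xyz":[0,0,0],"rot":[0,0,0]}]}}

```text
time_s: 1.77
tool_pos: [0.4567, -0.0344, 0.1493]
ee_rot: [[0.089, 0.996, -0.001], [0.996, -0.089, 0.0], [0.0, -0.001, -1.0]]
ft_force: [-0.9, 0.8, -0.5]
finger_gap: 0.0918
grip_force: 0.0
```

```bash
python3 - <<'E'
from h import *
import pickle
c=snap("wrist","pics/w1.png");pickle.dump(c,open("w1.pkl","wb"))
s=read_state();print(s["time_s"],s["tool_pos"],np.round(s["ee_rot"],3).tolist(),s["ft_force"],s["q"])
E
```

```text
1.8167 [ 0.45623804 -0.03326301  0.14939148] [[0.087, 0.996, -0.001], [0.996, -0.087, 0.0], [0.0, -0.001, -1.0]] [-0.42775114  1.20512969  0.82001514] [-7.62949893e-02  1.74774469e-01  2.04307082e+00  3.78615948e-04
  9.25021696e-01  1.02602978e-02]
```

View pics/w1.png

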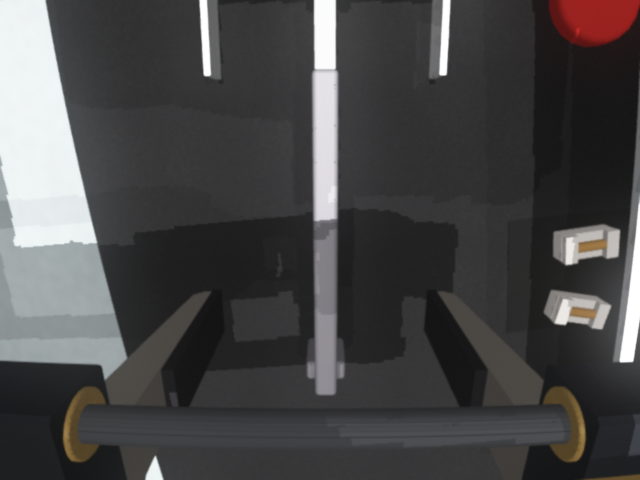

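The wrist view shows the bar (columns 313–338) upright and centred between the fingers (about 222 and 428). The fuse holders are at (587,245) and (577,309). The grasp is aligned, so I'm checking the positions and descending.

```bash
python3 - <<'E'
from h import *
import pickle
c=pickle.load(open("w1.pkl","rb"))
for n,u,v,z in [("h1",325,72,.062),("butt",326,393,.062),("fa",587,245,.022),("fb",577,309,.022),("fa farend",617,244,.022),("fb farend",606,315,.022)]:
    print(n,np.round(ray(c,u,v,z)*1000))
E
```

```text
h1 [467.  76.  62.]
butt [ 448. -143.   62.]
fa [659. -60.  22.]
fb [ 656. -114.   22.]
fa farend [685. -61.  22.]
fb farend [ 683. -123.   22.]
```

Call:
{"name": "apply_moves", "arguments": {"rows": [{"xyz":[0,0,-0.023]},{"xyz":[0,0,-0.023]},{"xyz":[0,0,-0.023]},{"xyz":[0,0,-0.023]},{"xyz":[0,0,-0.012]},{"xyz":[0,0,-0.01]},{"xyz":[0,0,0]}]}}

```text
invalid input
```

Call:
{"name": "apply_moves", "arguments": {"rows": [{"xyz":[0,0,0]},{"xyz":[0,0,0]},{"xyz":[0,0,0]},{"xyz":[0,0,0]},{"xyz":[0,0,0]},{"xyz":[0,0,0]},{"xyz":[0,0,0]},{"xyz":[0,0,0]}], "fingers": 0, "grip_force": 45}}

```text
invalid input
```

The rows need "rot" as well. The wrist positions agree with the top view.

Call:
{"name": "apply_moves", "arguments": {"rows": [{"xyz":[0,0,-0.023],"rot":[0,0,0]},{"xyz":[0,0,-0.023],"rot":[0,0,0]},{"xyz":[0,0,-0.023],"rot":[0,0,0]},{"xyz":[0,0,-0.023],"rot":[0,0,0]},{"xyz":[0,0,-0.012],"rot":[0,0,0]},{"xyz":[0,0,-0.01],"rot":[0,0,0]},{"xyz":[0,0,0],"rot":[0,0,0]}]}}

```text
time_s: 2.4
tool_pos: [0.4552, -0.0316, 0.0344]
ee_rot: [[0.083, 0.997, -0.003], [0.997, -0.083, 0.0], [0.0, -0.003, -1.0]]
ft_force: [0.2, -0.2, 0.8]
finger_gap: 0.0921
grip_force: 0.0
```

Call:
{"name": "apply_moves", "arguments": {"rows": [{"xyz":[0,0,0],"rot":[0,0,0]},{"xyz":[0,0,0],"rot":[0,0,0]},{"xyz":[0,0,0],"rot":[0,0,0]},{"xyz":[0,0,0],"rot":[0,0,0]},{"xyz":[0,0,0],"rot":[0,0,0]},{"xyz":[0,0,0],"rot":[0,0,0]},{"xyz":[0,0,0],"rot":[0,0,0]},{"xyz":[0,0,0],"rot":[0,0,0]}], "fingers": 0, "grip_force": 45}}

```text
time_s: 3.07
tool_pos: [0.4568, -0.033, 0.0359]
ee_rot: [[0.085, 0.996, 0.0], [0.996, -0.085, -0.0], [0.0, 0.0, -1.0]]
ft_force: [-0.2, 0.6, 0.0]
finger_gap: 0.0409
grip_force: 0.0
```

Call:
{"name": "apply_moves", "arguments": {"rows": [{"xyz":[0,0,0],"rot":[0,0,0]},{"xyz":[0,0,0],"rot":[0,0,0]},{"xyz":[0,0,0],"rot":[0,0,0]},{"xyz":[0,0,0],"rot":[0,0,0]},{"xyz":[0,0,0],"rot":[0,0,0]},{"xyz":[0,0,0],"rot":[0,0,0]},{"xyz":[0,0,0],"rot":[0,0,0]},{"xyz":[0,0,0],"rot":[0,0,0]}], "fingers": 0, "grip_force": 55}}

```text
time_s: 3.73
tool_pos: [0.4568, -0.0329, 0.0358]
ee_rot: [[0.085, 0.996, 0.0], [0.996, -0.085, -0.0], [-0.0, 0.0, -1.0]]
ft_force: [0.3, -0.4, -1.3]
finger_gap: 0.0157
grip_force: 55.0
```

Gripped: the opening is 15.7 mm on a 16 mm bar. Next I lift, then pull back and turn.

Call:
{"name": "apply_moves", "arguments": {"rows": [{"xyz":[0,0,0.006],"rot":[0,0,0]},{"xyz":[0,0,0.01],"rot":[0,0,0]},{"xyz":[0,0,0.012],"rot":[0,0,0]},{"xyz":[0,0,0.008],"rot":[0,0,0]},{"xyz":[-0.01,-0.01,0],"rot":[0,0,-2]},{"xyz":[-0.016,-0.016,0],"rot":[0,0,-4]},{"xyz":[-0.016,-0.016,0],"rot":[0,0,-5]},{"xyz":[-0.015,-0.016,0],"rot":[0,0,-5]},{"xyz":[0,0,0],"rot":[0,0,-5]},{"xyz":[0,0,0],"rot":[0,0,-5]},{"xyz":[0,0,0],"rot":[0,0,-5]},{"xyz":[0,0,0],"rot":[0,0,-5]}]}}

```text
time_s: 4.73
tool_pos: [0.3988, -0.0914, 0.0719]
ee_rot: [[0.659, 0.752, -0.0], [0.752, -0.659, -0.0], [-0.0, -0.0, -1.0]]
ft_force: [-0.2, -0.7, -1.4]
finger_gap: 0.0156
grip_force: 55.0
```

Call:
{"name": "apply_moves", "arguments": {"rows": [{"xyz":[0,0,0],"rot":[0,0,-5]},{"xyz":[0,0,0],"rot":[0,0,-5]},{"xyz":[0,0,0],"rot":[0,0,-5]},{"xyz":[0,0,0],"rot":[0,0,-5]},{"xyz":[0,0,0],"rot":[0,0,-5]},{"xyz":[0,0,0],"rot":[0,0,-5]},{"xyz":[0,0,0],"rot":[0,0,-5]},{"xyz":[0,0,0],"rot":[0,0,-5]},{"xyz":[0,0,0],"rot":[0,0,-5]},{"xyz":[0,0,0],"rot":[0,0,-3]},{"xyz":[0,0,0],"rot":[0,0,0]},{"xyz":[0,0,0],"rot":[0,0,0]}]}}

```text
time_s: 5.73
tool_pos: [0.3991, -0.0911, 0.0718]
ee_rot: [[1.0, 0.02, -0.0], [0.02, -1.0, 0.0], [-0.0, -0.0, -1.0]]
ft_force: [0.4, 0.0, -1.7]
finger_gap: 0.0153
grip_force: 55.0
```

```bash
python3 - <<'E'
from h import *
import pickle
c=snap("scene","pics/s2.png");pickle.dump(c,open("s2.pkl","wb"))
c=snap("top","pics/t2.png");pickle.dump(c,open("t2.pkl","wb"))
s=read_state();print(s["time_s"],s["tool_pos"],np.round(s["ee_rot"],3).tolist(),s["ft_force"])
E
```

```text
5.8333 [ 0.39935992 -0.0910432   0.07182109] [[1.0, 0.02, -0.0], [0.02, -1.0, 0.0], [-0.0, -0.0, -1.0]] [ 0.17198036 -0.71938597 -3.07233361]
```

View pics/s2.png

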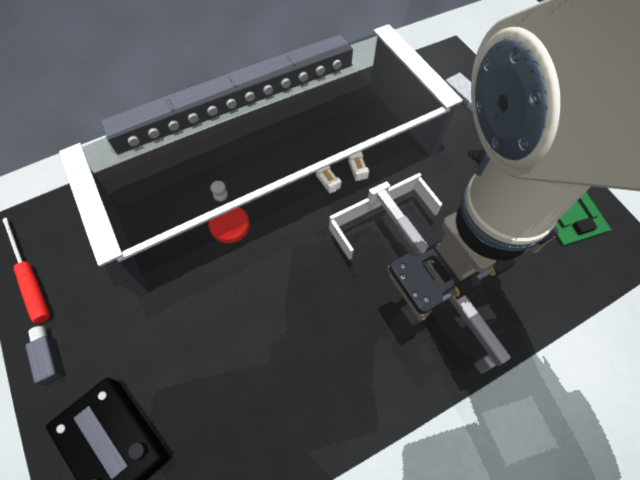

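View pics/t2.png

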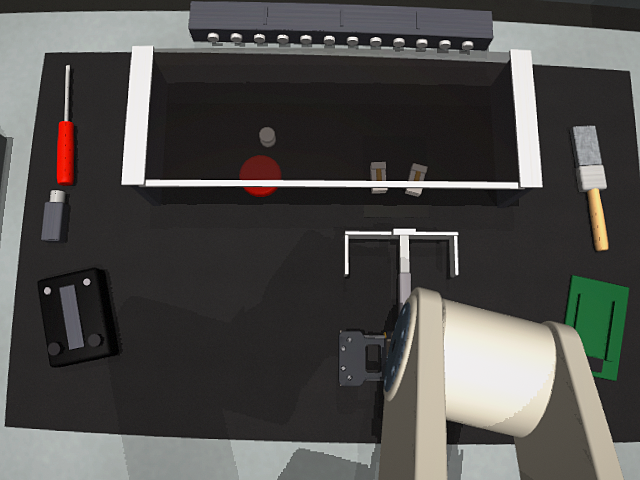

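The scoop is held straight, with blade-top corners at (347,233) and (459,234) in the top view. The fuse holders and door haven't moved. I'm checking the blade's height by triangulating from both views.

```bash
python3 - <<'E'
from h import *
import pickle
t=pickle.load(open("t2.pkl","rb"));s=pickle.load(open("s2.pkl","rb"))
for z in (.065,.07,.075,.08,.085):
    print(z,*[np.round(ray(c,u,v,z)[:2]*1000) for c,u,v in [(t,346,233),(s,331,218),(t,459,233),(s,419,176)]])
E
```

```text
0.065 [566. -11.] [568. -12.] [ 570. -172.] [ 569. -169.]
0.07 [565. -11.] [565. -11.] [ 569. -170.] [ 567. -166.]
0.075 [564. -10.] [563.  -9.] [ 569. -169.] [ 565. -163.]
0.08 [563. -10.] [560.  -8.] [ 568. -168.] [ 562. -160.]
0.085 [562. -10.] [558.  -6.] [ 567. -166.] [ 560. -157.]
```

Call:
{"name": "apply_moves", "arguments": {"rows": [{"xyz":[0,0,0.004],"rot":[0,0,0]},{"xyz":[0.006,0,0],"rot":[0,0,0]},{"xyz":[0.012,0,0],"rot":[0,0,0]},{"xyz":[0.016,0.0005,0],"rot":[0,0,0]},{"xyz":[0.016,0,0],"rot":[0,0,0]},{"xyz":[0.016,0.0005,0],"rot":[0,0,0]},{"xyz":[0.016,0,0],"rot":[0,0,0]},{"xyz":[0.016,0.0005,0],"rot":[0,0,0]},{"xyz":[0.016,0,0],"rot":[0,0,0]},{"xyz":[0.016,0.0005,0],"rot":[0,0,0]},{"xyz":[0.01,0,0],"rot":[0,0,0]},{"xyz":[0.006,0,0],"rot":[0,0,0]}]}}

```text
time_s: 6.83
tool_pos: [0.5478, -0.0888, 0.0757]
ee_rot: [[1.0, 0.02, 0.001], [0.02, -1.0, -0.0], [0.001, 0.0, -1.0]]
ft_force: [0.4, 0.4, -2.8]
finger_gap: 0.0153
grip_force: 55.0
```

```bash
python3 - <<'E'
from h import *
import pickle
c=snap("top","pics/t3.png");pickle.dump(c,open("t3.pkl","wb"))
s=read_state();print(s["time_s"],s["tool_pos"],s["ft_force"])
cv2.imwrite("pics/t3c.png",cv2.resize(c["color"][120:370,320:540],None,fx=2.4,fy=2.4))
E
```

```text
6.8833 [ 0.54806887 -0.08889265  0.07574421] [ 1.17361234 -0.65969195 -1.95122074]
```

View pics/t3c.png

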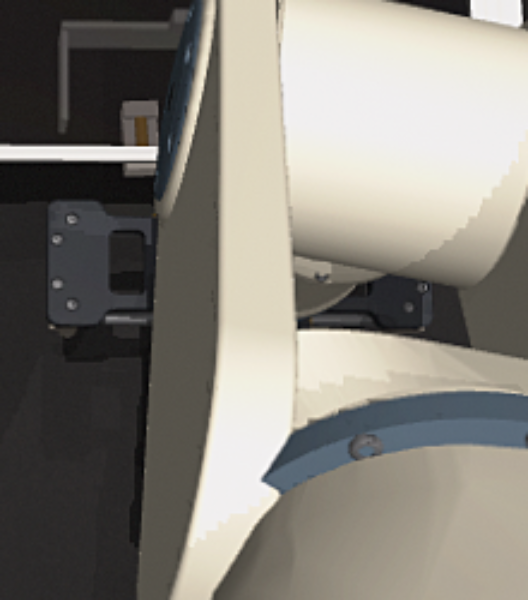

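The blade is beyond the fuse holder: blade at row ~30, holder's far end at ~103 in the crop. Before lowering, I'll check wrist clearance to the door from the scene view.

```bash
python3 - <<'E'
from h import *
snap("scene","pics/s3.png")
E
```

```text
(no output)
```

View pics/s3.png

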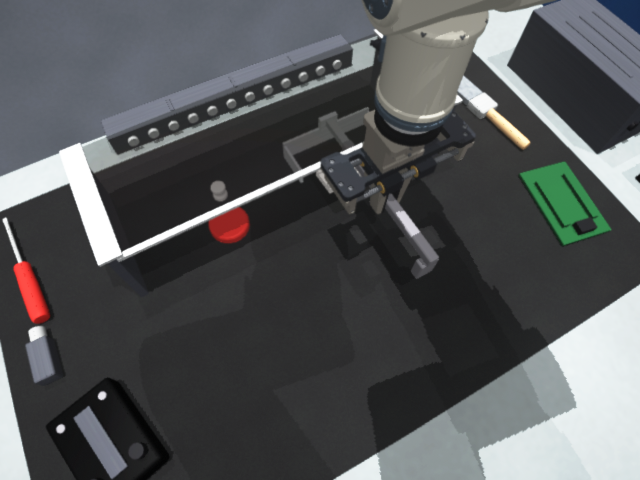

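The scene view shows the gripper body and wrist in front of the door strip, with about 30 mm to spare, and the blade beyond the holders. I'm lowering it now.

Call:
{"name": "apply_moves", "arguments": {"rows": [{"xyz":[0,0,-0.008],"rot":[0,0,0]},{"xyz":[0,0,-0.008],"rot":[0,0,0]},{"xyz":[0,0,-0.008],"rot":[0,0,0]},{"xyz":[0,0,-0.007],"rot":[0,0,0]},{"xyz":[0,0,-0.005],"rot":[0,0,0]},{"xyz":[0,0,-0.003],"rot":[0,0,0]},{"xyz":[0,0,0],"rot":[0,0,0]},{"xyz":[0,0,0],"rot":[0,0,0]},{"xyz":[0,0,0],"rot":[0,0,0]}]}}

```text
time_s: 7.68
tool_pos: [0.5459, -0.0889, 0.0368]
ee_rot: [[1.0, 0.019, 0.0], [0.019, -1.0, -0.0], [0.0, 0.0, -1.0]]
ft_force: [-1.0, 0.5, -2.1]
finger_gap: 0.0156
grip_force: 55.0
```

Call:
{"name": "apply_moves", "arguments": {"rows": [{"xyz":[-0.003,0,0],"rot":[0,0,0]},{"xyz":[-0.005,0,0],"rot":[0,0,0]},{"xyz":[-0.007,0,0],"rot":[0,0,0]},{"xyz":[-0.008,0,0],"rot":[0,0,0]},{"xyz":[-0.008,-0.001,0],"rot":[0,0,0]},{"xyz":[-0.008,0,0],"rot":[0,0,0]},{"xyz":[-0.008,0,0],"rot":[0,0,0]},{"xyz":[-0.008,0,0],"rot":[0,0,0]},{"xyz":[-0.008,-0.001,0],"rot":[0,0,0]},{"xyz":[-0.008,0,0],"rot":[0,0,0]},{"xyz":[-0.008,0,0],"rot":[0,0,0]},{"xyz":[-0.008,0,0],"rot":[0,0,0]}]}}

```text
time_s: 8.68
tool_pos: [0.458, -0.0909, 0.0368]
ee_rot: [[1.0, 0.019, 0.0], [0.019, -1.0, -0.0], [0.0, 0.0, -1.0]]
ft_force: [1.0, 0.5, -2.4]
finger_gap: 0.0158
grip_force: 55.0
```

Call:
{"name": "apply_moves", "arguments": {"rows": [{"xyz":[-0.008,0,0],"rot":[0,0,0]},{"xyz":[-0.008,0,0],"rot":[0,0,0]},{"xyz":[-0.008,0,0],"rot":[0,0,0]},{"xyz":[-0.008,-0.001,0],"rot":[0,0,0]},{"xyz":[-0.008,0,0],"rot":[0,0,0]},{"xyz":[-0.008,0,0],"rot":[0,0,0]},{"xyz":[-0.008,0,0],"rot":[0,0,0]},{"xyz":[-0.008,0,0],"rot":[0,0,0]},{"xyz":[-0.007,0,0],"rot":[0,0,0]},{"xyz":[-0.005,0,0],"rot":[0,0,0]},{"xyz":[-0.003,0,0],"rot":[0,0,0]},{"xyz":[0,0,-0.001],"rot":[0,0,0]}]}}

```text
time_s: 9.68
tool_pos: [0.3791, -0.0919, 0.0359]
ee_rot: [[1.0, 0.019, -0.0], [0.019, -1.0, 0.0], [-0.0, -0.0, -1.0]]
ft_force: [-0.7, -0.8, -1.7]
finger_gap: 0.0158
grip_force: 55.0
```

```bash
python3 - <<'E'
from h import *
import pickle
c=snap("top","pics/t4.png");pickle.dump(c,open("t4.pkl","wb"))
s=read_state();print(s["time_s"],s["tool_pos"],s["ft_force"])
E
```

```text
9.7333 [ 0.379203   -0.09186702  0.03573822] [-2.85833096 -0.43612767  2.57651094]
```

View pics/t4.png

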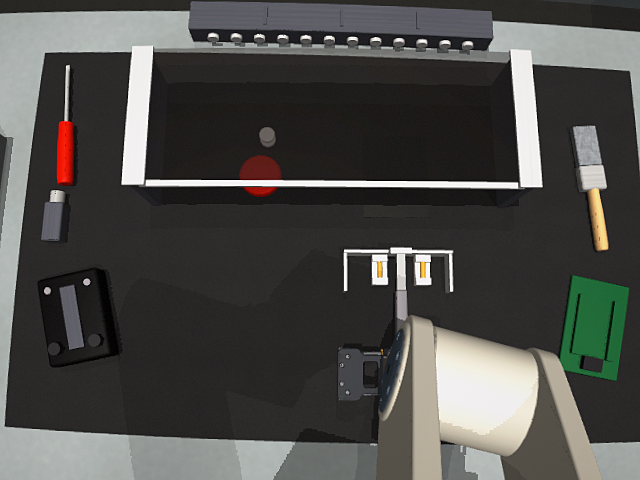

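Both fuse holders, at (380,269) and (423,269), are against the blade and well in front of the door. I'm releasing and lifting.

Call:
{"name": "apply_moves", "arguments": {"rows": [{"xyz":[0,0,0],"rot":[0,0,0]},{"xyz":[0,0,0],"rot":[0,0,0]},{"xyz":[0,0,0],"rot":[0,0,0]},{"xyz":[0,0,0],"rot":[0,0,0]},{"xyz":[0,0,0],"rot":[0,0,0]},{"xyz":[0,0,0],"rot":[0,0,0]},{"xyz":[0,0,0],"rot":[0,0,0]},{"xyz":[0,0,0],"rot":[0,0,0]}], "fingers": 0.7}}

```text
time_s: 10.4
tool_pos: [0.3798, -0.0919, 0.0358]
ee_rot: [[1.0, 0.019, 0.0], [0.019, -1.0, -0.0], [0.0, 0.0, -1.0]]
ft_force: [-0.4, -0.2, 0.3]
finger_gap: 0.0634
grip_force: 0.0
```

Call:
{"name": "apply_moves", "arguments": {"rows": [{"xyz":[0,0,0.005],"rot":[0,0,0]},{"xyz":[0,0,0.01],"rot":[0,0,0]},{"xyz":[0,0,0.02],"rot":[0,0,0]},{"xyz":[0,0,0.025],"rot":[0,0,0]},{"xyz":[0,0,0.025],"rot":[0,0,0]},{"xyz":[0,0,0.025],"rot":[0,0,0]},{"xyz":[0,0,0.02],"rot":[0,0,0]},{"xyz":[0,0,0.01],"rot":[0,0,0]},{"xyz":[0,0,0],"rot":[0,0,0]},{"xyz":[0,0,0],"rot":[0,0,0]}]}}

```text
time_s: 11.23
tool_pos: [0.3799, -0.092, 0.1762]
ee_rot: [[1.0, 0.019, 0.001], [0.019, -1.0, -0.0], [0.001, 0.0, -1.0]]
ft_force: [0.1, 0.5, -0.5]
finger_gap: 0.0645
grip_force: 0.0
```

```bash
python3 - <<'E'
from h import *
c=snap("scene","pics/s5.png")
s=read_state();print(s["time_s"],s["tool_pos"],s["finger_gap"],s["ft_force"])
E
```

```text
11.2833 [ 0.37935523 -0.09183421  0.17543604] 0.0638437544404805 [-0.93343369 -0.11100967 -0.43210844]
```

View pics/s5.png

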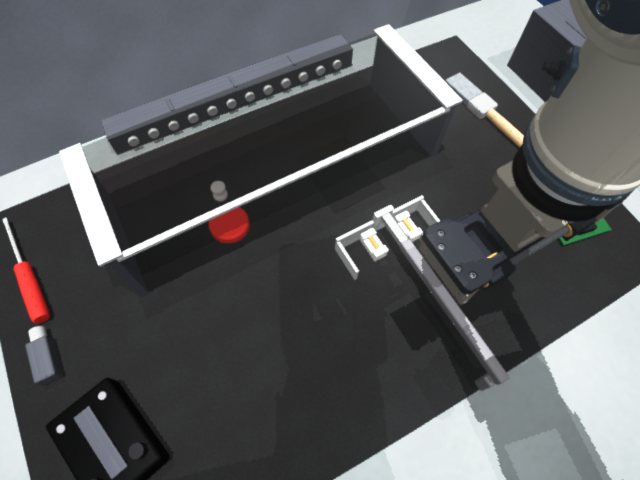

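The scoop lies level on the mat, with both fuse holders at (374,243) and (407,224) in front of the door. The gripper is clear above, so I'm handing in.

```bash
python3 -c "
from cell import *
print(finish_job())"
```

```text
the job is handed in; nothing more can be done
None
```

Job handed in at about 11.3 s: both fuse holders are out on the open mat about 100 mm in front of the door, and the scoop lies level and clear of it; I saw no sign of a door strike or gripper contact, but the hand-in gave no verdict.

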